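Index the tool carousel and load the empty bay

TASK

Turn the tool carousel by its upright black handle until the empty bay faces the loading ledge on the stand, clicked into its stop, and let go of the handle. Then stand the tall end mill upright in the middle of that bay's back compartment (by the hub), and only after that stand the short shell mill upright in the middle of its front compartment (by the rim). Set both down rather than dropping them, leave the carousel clicked in at the ledge, and do not disturb the round tub and the carton.

Things in the scene. Friction and masses are not known exactly. Their poses are not given: they have to be found in the camera images.
- turntable (a joint): Carousel: grey disc 336 mm across on a fixed stand, bay floor 56 mm above the table. Angle in rad, counter-clockwise positive, may turn either way (-7 to 13). Sprung stops every 45 deg (0.785 rad) pull it in from about 0.25 rad; leaving one takes about 5 N at the handle. At 0 (or 6.283) the empty bay faces the ledge; starts between 0.7 and 5.6, at another stop.
- axle (a point): Point on the carousel's upright axle at bay-floor height, 56 mm above the table. Axes are the stand's (they do not turn with the disc): x points from the ledge to the axle, z up. The stand is fixed; its place and yaw (up to 0.4 rad either way) vary. Round the axle is a hub 44 mm across, 76 mm high. Two crossed partitions 22 mm high make four bays of 90 deg; three hold fixed tools up to 85 mm high.
- loading_ledge (a point): Top centre of the bright steel bar, 60 mm wide, 28 mm high, at the end of the dark tongue that juts from under the disc on the robot's side, 196 mm from the axle. Same axes as the axle.
- handle (a point): On the axis of the upright black handle, 45 mm above the bay floor (101 mm above the table). A post 20 mm thick, from 56 to 121 mm above the table, fixed on the disc 130 mm from the axle, in the bay opposite the empty one: at the goal it is on the side away from the ledge. x points outward, turning with the disc. Near it only two flat dies 24 mm high, 58 mm from the axle, and partitions.
- bay_back (a point): Middle of the empty bay's back compartment, on its floor, 60 mm from the axle; axes turn with the disc, x points to the axle. A rib 6 mm high, 4 mm thick, 95 mm from the axle, parts back from front. Fixed tools 85 and 80 mm high, 28 mm thick, stand in the two side bays, also 60 mm from the axle.
- bay_front (a point): Middle of the front compartment of the empty bay, on its floor, 130 mm from the axle, between the rib and the disc's edge (168 mm). Axes as bay_back.
- tall_mid (a point): Centre (half-way up) of the tall end mill, which stands loose and upright on the table on its plain shank: a steel cylinder 32 mm across and 100 mm high, fluted near the top, 0.35 to 0.65 kg. z is up along it.
- short_mid (a point): Centre (half-way up) of the short shell mill, which stands loose and upright on the table: a toothed steel cylinder 42 mm across and 40 mm high with a bore and a slot in its top, 0.2 to 0.4 kg. z is up along it.
- tub: Bystander: white round tub with grey lid, 52 mm across, 32 mm high, loose on the table; origin under its centre.
- carton: Bystander: small cardboard carton, 50 x 42 mm, 55 mm high, loose on the table; origin under its centre.

How it is judged (in metres and radians):
On the way, in this order (a step that is already met when the one before it is completed fails the run):
1. the empty bay faces the ledge, clicked in (within 10 mm at the front compartment's middle), the carousel still and the handle released (x of bay_front in the frame of axle below -0.12 m and y of bay_front in the frame of axle between -0.01 and 0.01 m and velocity of joint turntable between -0.05 and 0.05 rad/s and contact force between the fingers and turntable below 0.2 N), for 0.2 s.
2. the tall end mill stands upright and released in the back compartment, within 22 mm of its middle (horizontal distance between tall_mid and bay_back below 0.022 m and z of tall_mid in the frame of bay_back between 0.046 and 0.053 m and angle between tall_mid's own z axis and vertical below 0.08 rad and contact force between the fingers and tall below 0.1 N), for 0.2 s.
3. the short shell mill stands upright and released in the front compartment, within 22 mm of its middle (horizontal distance between short_mid and bay_front below 0.022 m and z of short_mid in the frame of bay_front between 0.016 and 0.023 m and angle between short_mid's own z axis and vertical below 0.08 rad and contact force between the fingers and short below 0.1 N), for 0.2 s.
At the end, for the whole second after the job is handed in: The empty bay faces the loading ledge within 10 mm at the front compartment's middle; the tall end mill stands upright (within 0.08 rad) on the floor of the back compartment within 22 mm of its middle, the short shell mill likewise in the front compartment (x of bay_front in the frame of axle below -0.12 m and y of bay_front in the frame of axle between -0.01 and 0.01 m and horizontal distance between tall_mid and bay_back below 0.022 m and z of tall_mid in the frame of bay_back between 0.046 and 0.053 m and angle between each of tall_mid, short_mid's own z axis and vertical below 0.08 rad and horizontal distance between short_mid and bay_front below 0.022 m and z of short_mid in the frame of bay_front between 0.016 and 0.023 m); the robot touches nothing.
It fails at once if the tub is pushed more than 25 mm or tipped (distance of tub from where it was at the start of the episode above 0.025 m or angle between tub's own z axis and vertical above 0.3 rad).
It fails at once if the carton is pushed more than 25 mm or tipped (distance of carton from where it was at the start of the episode above 0.025 m or angle between carton's own z axis and vertical above 0.3 rad).
It fails at once if the tall end mill is dropped: unheld with its foot more than 20 mm above the bay floor (z of tall_mid in the frame of axle above 0.07 m and contact force between the fingers and tall below 0.02 N).
It fails at once if the short shell mill is dropped: unheld with its foot more than 20 mm above the bay floor (z of short_mid in the frame of axle above 0.04 m and contact force between the fingers and short below 0.02 N).
It also fails if it takes over 72 s, if anything falls off the work surface, if the arm or the gripper's body presses on something with over 40 N, if the wrist force passes 120 N, or if a joint passes its speed limit or range.

ROBOT

A 7-joint arm with a two-finger parallel gripper is mounted at the origin on the work surface. World frame = base frame: x ahead of the robot, y to its left, z up, the work surface at z = 0. Lengths are in mm, angles in rad, forces in N, time in s.
With the tool pointing down it reaches from about 400 to 875 mm from the base axis. Payload 4.4 kg.
Tool frame: the origin (TCP) lies at the very end of the fingers, on their centre line; the grasp point (between the pads) lies 19 mm behind it; z points along the fingers, x is the direction in which the jaws open and shut, and the axes are right-handed (so a half turn about z gives the same grasp; the last joint's range is limited). The gripper opens to 85 mm and grips with 20 to 120 N. Pads are 22 mm wide; open, the fingers measure 114 mm over their backs; the gripper's body (76 mm by 85 mm) begins 54 mm behind the grasp point. The pads swing forward as they close: fully open they stand 13 mm farther back than shut.
Start: joints at [1.115, 0.628, 0.038, 1.517, -0.027, 0.996, -0.02], TCP at [247.03, -601.244, 231.313] pointing down, gripper open.
Joint ranges: [-3.06, 3.06], [-0.37, 2.12], [-1.25, 1.32], [0.18, 2.47], [-1.1, 4.24], [0.23, 1.98], [-2.94, 2.94]. Speed limits (rad/s): [2.57, 2.57, 3.14, 3.14, 3.14, 3.14, 3.14].

INTERFACE

Orientations are given as [roll, pitch, yaw] about the fixed x, y, z axes, in that order (R = Rz(yaw) Ry(pitch) Rx(roll)).
In Python, from cell import telemetry, get_image, get_calibration, ctrl gives the robot as it stands. The module is installed in compiled form; this text tells all that it offers.
- The arm moves only by the tool arm_command, never from a script. Its arguments are lists of equal length, an entry for each row: "rot": the turn, a rotation vector about the world's x, y, z in degrees, a list of three; "slide": the shift along the world's x, y, z in mm, a list of three; "gripper": the finger opening in mm, from 0 to 85.4. A call has 1 to 5 rows; each row shifts and turns the pose as measured when the row begins; what a row does not reach is not made up. A row lasts 1/12 s, in which the tool goes at most 41.7 mm and 7.16 degrees, less where a joint would pass 70% of its speed; a pose out of reach is approached as far as the arm can. A call with a gripper value outside its range is refused whole. The fingers move at their own pace and stop on an object; the grip force is fixed at half the most. Time passes only in rows, so rows that do not move let the fingers close. It gives the time, the measured TCP pose, the force and the opening at its end, in the units of the state.
- telemetry.read_state(): the state, without advancing time (a new reading comes with each control period).
- get_image(name): name is "scene" or "top"; returns (picture, depth): 480x640x3 uint8, red, green, blue; 480x640 float32, mm along the optical axis (not along the pixel's ray), 0 where there is no reading.
- get_calibration(name): a dict with "fx", "fy", "cx", "cy" (pixels), "D" ([k1, k2, p1, p2, k3] as OpenCV has them; the pictures are not rectified), "xyz" and "attitude" of the camera in the world. Camera axes: x right, y up, looking along -z (the intrinsics and any distortion apply to the point x, -y, -z); pixel columns grow to the right and rows downward; lengths in mm; the calibration is good to about 2 mm. A picture is of the moment at which its call begins. get_calibration takes no time and is no camera call.
- ctrl.finish_job(): hands the job in, once; it reports no verdict.
The state is a dict: "clock": time; "qpos": joint angles; "qd": joint speeds; "tau": joint torques, N m; "eef_pos": TCP position; "tool_rot": TCP orientation; "force": force on the tool from outside, world axes, zero at the start; "torque": the same for the moment, N m; "width": finger opening in mm.
Only numpy, scipy, OpenCV 4.12 (cv2) and the standard library are available. Lean on these libraries where they do the work, as an engineer would, in place of code of your own. Each camera call takes 0.05 s, during which the arm holds its last target.

## Working session

There is one attempt and no reset: what is moved stays moved. The work goes in short steps, Python scripts to look and compute and a tool call to move; the robot and the scene stay as the last step left them, time stands still between calls to the robot, and variables do not carry over. Pictures are saved under pics/ and viewed, and the job is handed in when it is done.

Besides the shell and the picture viewer there is one more tool, called after "Request:" by a JSON object that holds its "api" and its "payload", one argument or row to a line. arm_command: Moves the arm, as the interface text tells. Its arguments: {"type":"object","properties":{"rot":{"type":"array"},"slide":{"type":"array"},"gripper":{"type":"array"}},"required":["rot","slide","gripper"]}

```bash
mkdir -p pics; cat > h.py <<'E'
import numpy as np, cv2
from scipy.spatial.transform import Rotation as R
from cell import telemetry, get_image, get_calibration, ctrl
def cam(name):
    c=get_calibration(name)
    K=np.array([[c['fx'],0,c['cx']],[0,c['fy'],c['cy']],[0,0,1.]])
    a=np.array(c['attitude'],float)
    if a.size==9: M=a.reshape(3,3)
    elif a.size==4: M=R.from_quat(a).as_matrix()
    else: M=R.from_euler('xyz',a).as_matrix()
    return K,np.array(c['D'],float),np.array(c['xyz'],float),M
def ray(name,px):
    K,D,t,M=cam(name)
    n=cv2.undistortPoints(np.array(px,float).reshape(-1,1,2),K,D).reshape(-1,2)
    d=np.c_[n[:,0],-n[:,1],-np.ones(len(n))]
    return t,d@M.T
def onz(name,px,z):
    t,d=ray(name,px); s=(z-t[2])/d[:,2]
    return t+d*s[:,None]
def dep(name,px,depth):
    t,d=ray(name,px); px=np.array(px,int).reshape(-1,2)
    return t+d*depth[px[:,1],px[:,0]][:,None]
def proj(name,P):
    K,D,t,M=cam(name)
    p=(np.array(P,float).reshape(-1,3)-t)@M; p=p*[1,-1,-1]
    return cv2.projectPoints(p,np.zeros(3),np.zeros(3),K,D)[0].reshape(-1,2)
def snap(tag):
    o={}
    for n in('scene','top'):
        im,d=get_image(n); cv2.imwrite(f'pics/{tag}_{n}.png',im[...,::-1]); np.save(f'pics/{tag}_{n}.npy',d); o[n]=(im,d)
    return o
E
python3 - <<'E'
from h import *
snap('a')
for n in('scene','top'): print(get_calibration(n))
print(telemetry.read_state())
E
```

```text
{'fx': 494.2863877551986, 'fy': 494.2863877551986, 'cx': 317.86097780843005, 'cy': 242.90717368857247, 'D': array([-0.02619128,  0.        ,  0.        ,  0.        ,  0.        ]), 'xyz': array([990.65292778, -76.78371005, 805.50981829]), 'attitude': array([0.5534062 , 0.01396388, 1.41450449])}
{'fx': 473.14350869774006, 'fy': 473.14350869774006, 'cx': 316.65881255291646, 'cy': 233.982491917607, 'D': array([-0.04406084,  0.        ,  0.        ,  0.        ,  0.        ]), 'xyz': array([ 440.3359927 ,   -3.03364314, 1028.8777339 ]), 'attitude': array([ 0.12660088, -0.00543491, -1.57749762])}
{'clock': 0.1, 'qpos': array([ 1.11519437,  0.62925078,  0.03845602,  1.51826195, -0.02699691,
        0.99629303, -0.02006386]), 'qd': array([-0.00049341, -0.00123143,  0.00042613, -0.00334665, -0.00017068,
       -0.00046287, -0.00059777]), 'tau': array([ 4.08174150e-03, -5.64532149e+01,  1.23053681e+00, -1.93972760e+01,
        1.12090204e-02,  5.40234701e-03,  7.14790531e-06]), 'eef_pos': array([ 246.81435908, -600.71841095,  230.48503469]), 'tool_rot': array([ 3.14156660e+00,  1.69463929e-03, -1.18106555e+00]), 'force': array([ 0.10332576, -0.19200482,  0.40662784]), 'torque': array([-0.06534679, -0.02244666,  0.03384983]), 'width': 85.1408232399193}
```

View pics/a_top.png

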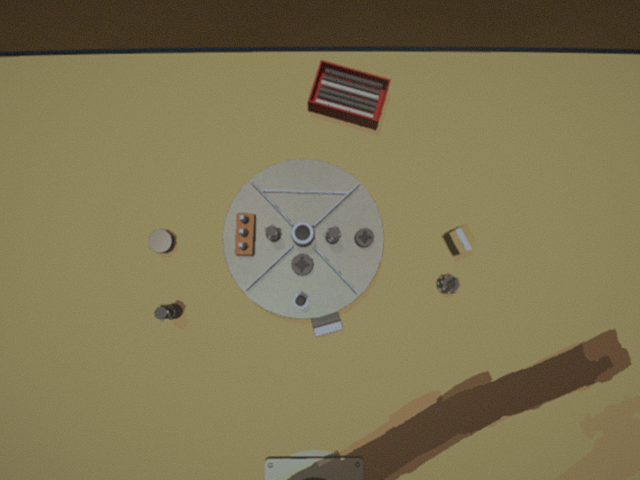

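View pics/a_scene.png

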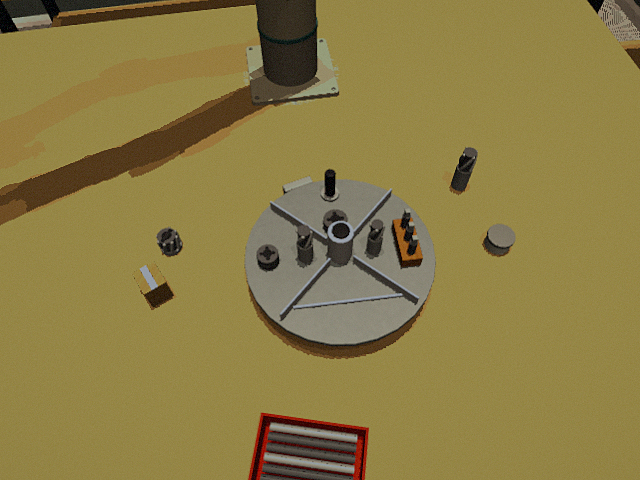

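The top view has the axle hub at (303,233), the handle at (301,300), the ledge at (327,325), the empty bay on the far side with its rib at row 191, the tall mill near (163,313), the short mill at (447,284), the tub at (161,241) and the carton at (460,240). Next I'll enlarge and measure.

```bash
python3 - <<'E'
from h import *
im=cv2.imread('pics/a_top.png')
cr=im[150:345,215:395]; cv2.imwrite('pics/a_c1.png',cv2.resize(cr,None,fx=3,fy=3,interpolation=cv2.INTER_CUBIC))
a=im[220:330,140:190];b=im[220:330,425:485]
cv2.imwrite('pics/a_c2.png',cv2.resize(np.hstack([a,b]),None,fx=5,fy=5,interpolation=cv2.INTER_CUBIC))
d=np.load('pics/a_top.npy')
for n,px,z in[('hub',(303,233),132),('handle',(301,299),121),('ledge',(327,329),28),('tall',(161,313),100),('short',(447,284),40),('tub',(161,241),32),('carton',(463,239),55)]:
    print(n,onz('top',[px],z).round(0),dep('top',[px],d).round(0))
E
```

```text
hub [[557.  17. 132.]] [[557.  17. 130.]]
handle [[431.  22. 121.]] [[431.  22. 122.]]
ledge [[368. -30.  28.]] [[368. -30.  26.]]
tall [[405. 295. 100.]] [[405. 294. 103.]]
short [[ 459. -281.   40.]] [[ 459. -281.   41.]]
tub [[554. 322.  32.]] [[554. 321.  33.]]
carton [[ 552. -314.   55.]] [[ 552. -314.   56.]]
```

View pics/a_c1.png

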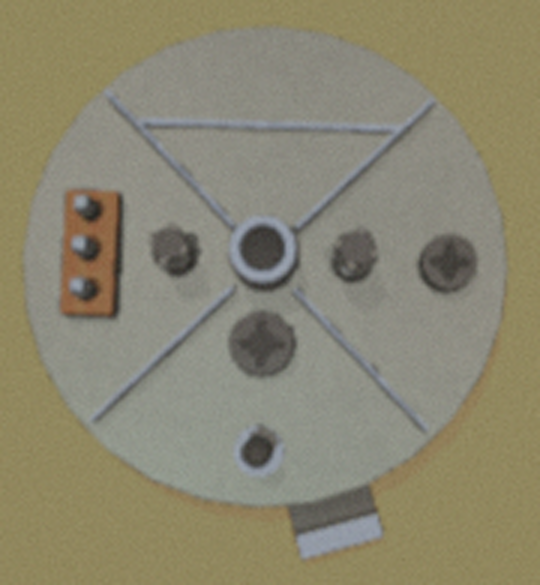

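View pics/a_c2.png

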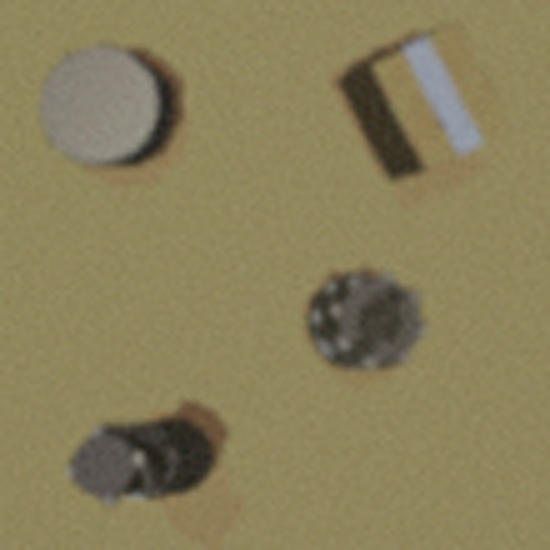

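```bash
python3 - <<'E'
from h import *
im=cv2.imread('pics/a_scene.png')
cv2.imwrite('pics/a_s1.png',cv2.resize(im[140:350,235:445],None,fx=2.8,fy=2.8,interpolation=cv2.INTER_CUBIC))
cv2.imwrite('pics/a_s2.png',cv2.resize(np.hstack([im[140:260,440:520],im[220:340,120:200]]),None,fx=4,fy=4,interpolation=cv2.INTER_CUBIC))
f=lambda x,y:(x/3+215,y/3+150)
def A(n,pts,z):print(n,onz('top',[f(*p) for p in pts],z).round(1)[:,:2].tolist())
A('hub',[(263,249)],132);A('ledge corners',[(297,535),(377,515),(382,535),(302,558)],28)
A('rib ends',[(145,124),(395,130)],62);A('partition ends',[(108,92),(435,100),(95,418),(427,431)],78)
A('handle',[(257,449)],121);A('disc',[(24,258),(506,258),(264,27),(262,506)],56)
E
```

```text
hub [[556.5, 18.1]]
ledge corners [[369.6, -2.5], [382.9, -58.2], [369.1, -61.5], [353.8, -5.8]]
rib ends [[653.7, 101.4], [648.4, -72.2]]
partition ends [[672.7, 125.3], [665.8, -98.9], [450.7, 131.6], [440.7, -89.4]]
handle [[430.1, 22.5]]
disc [[561.1, 185.0], [559.1, -148.2], [724.4, 18.7], [391.1, 21.1]]
```

View pics/a_s1.png

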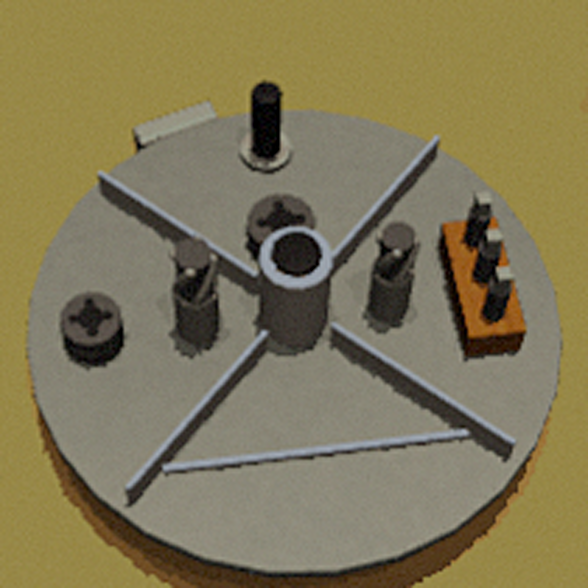

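View pics/a_s2.png

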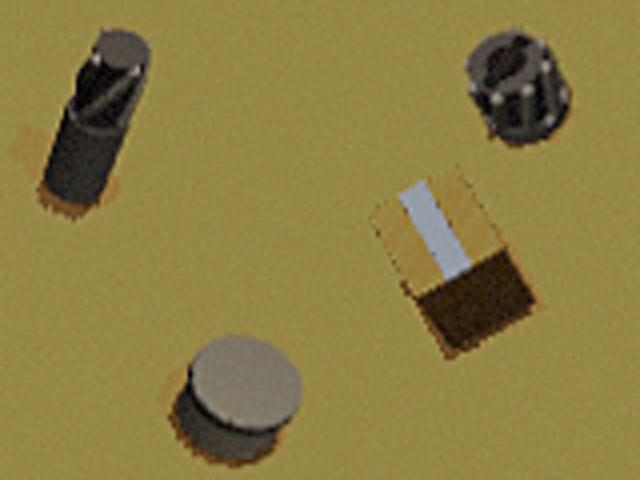

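The hub and disc fits give the axle at about (557,18). The ledge centre is near (369,-32), 195 mm away (196 expected), so stand yaw is about 14.7°. The handle is at (429,22). I'll cage the handle between the jaws along the tangent and turn it clockwise by about 163°.

Request:
{"api": "arm_command", "payload": {
  "rot": [
    [0,0,7],
    [0,0,7],
    [0,0,7],
    [0,0,7],
    [0,0,7]
  ],
  "slide": [
    [10,34,0],
    [10,34,0],
    [10,34,0],
    [10,34,0],
    [10,34,0]
  ],
  "gripper": [45,45,45,45,45]
}}

```text
clock: 0.52
eef_pos: [291.4, -432.0, 227.1]
tool_rot: [3.135, 0.001, -0.562]
force: [-0.4, -0.1, -0.1]
width: 45.4
```

Request:
{"api": "arm_command", "payload": {
  "rot": [
    [0,0,7],
    [0,0,7],
    [0,0,7],
    [0,0,7],
    [0,0,7]
  ],
  "slide": [
    [10,34,0],
    [10,34,0],
    [10,34,0],
    [10,34,0],
    [10,34,0]
  ],
  "gripper": [45,45,45,45,45]
}}

```text
clock: 0.93
eef_pos: [340.9, -252.8, 226.3]
tool_rot: [3.136, 0.003, 0.063]
force: [1.4, 0.5, 0.4]
width: 45.3
```

Request:
{"api": "arm_command", "payload": {
  "rot": [
    [0,0,7],
    [0,0,7],
    [0,0,7],
    [0,0,7],
    [0,0,7]
  ],
  "slide": [
    [10,34,0],
    [10,34,0],
    [10,34,0],
    [10,34,0],
    [10,34,0]
  ],
  "gripper": [45,45,45,45,45]
}}

```text
clock: 1.35
eef_pos: [390.3, -74.5, 226.4]
tool_rot: [3.135, 0.004, 0.688]
force: [0.1, -0.3, -0.5]
width: 45.0
```

Request:
{"api": "arm_command", "payload": {
  "rot": [
    [0,0,7],
    [0,0,7],
    [0,0,7],
    [0,0,7],
    [0,0,7]
  ],
  "slide": [
    [8,20,0],
    [8,20,0],
    [8,20,0],
    [8,20,0],
    [6,16,0]
  ],
  "gripper": [45,45,45,45,45]
}}

```text
clock: 1.77
eef_pos: [429.2, 31.4, 226.7]
tool_rot: [3.135, 0.002, 1.314]
force: [0.1, 0.2, -0.1]
width: 45.0
```

Request:
{"api": "arm_command", "payload": {
  "rot": [
    [0,0,7],
    [0,0,6],
    [0,0,0],
    [0,0,0]
  ],
  "slide": [
    [0,0,-20],
    [0,0,-25],
    [0,0,-25],
    [0,0,-20]
  ],
  "gripper": [45,45,45,45]
}}

```text
clock: 2.1
eef_pos: [434.7, 38.2, 137.5]
tool_rot: [3.122, -0.005, 1.561]
force: [-0.4, -1.2, 0.1]
width: 44.6
```

Request:
{"api": "arm_command", "payload": {
  "rot": [
    [1,0,0],
    [0,0,0],
    [0,0,0]
  ],
  "slide": [
    [-6,-15,0],
    [0,0,0],
    [0,0,0]
  ],
  "gripper": [45,45,45]
}}

```text
clock: 2.35
eef_pos: [425.4, 24.7, 133.0]
tool_rot: [3.132, -0.024, 1.566]
force: [0.6, 0.5, 1.1]
width: 44.8
```

```bash
python3 - <<'E'
from h import *
s=telemetry.read_state(); print(s['eef_pos'],s['tool_rot'],s['qpos'].round(2))
o=snap('b')
im=o['scene'][0][...,::-1]
cv2.imwrite('pics/b_s1.png',cv2.resize(im[80:280,230:430],None,fx=2.8,fy=2.8,interpolation=cv2.INTER_CUBIC))
print(proj('scene',[s['eef_pos']]),proj('scene',[[429,22,121]]))
E
```

```text
[425.3594076   24.65027481 132.97726825] [ 3.13163596 -0.02382355  1.56593091] [ 0.35  0.56 -0.65  2.21  0.62  0.54  0.8 ]
[[330.07019001 166.50742182]] [[328.9038181  172.64736173]]
```

View pics/b_s1.png

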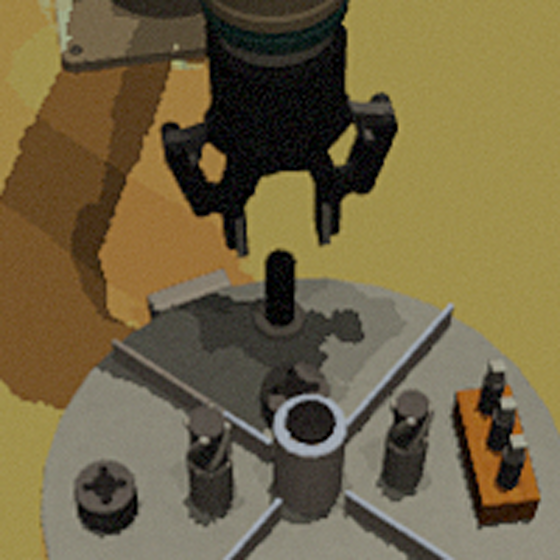

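The handle is centred between the open fingers (post top at crop (279,258)). Lowering over it.

Request:
{"api": "arm_command", "payload": {
  "rot": [
    [0,1,0],
    [0,0,0],
    [0,0,0]
  ],
  "slide": [
    [2,-1,-20],
    [1,-1,-20],
    [0,0,0]
  ],
  "gripper": [36,34,32]
}}

```text
clock: 2.7
eef_pos: [431.7, 22.7, 94.6]
tool_rot: [-3.141, -0.023, 1.564]
force: [-0.3, -0.3, 0.2]
width: 31.8
```

```bash
python3 - <<'E'
import numpy as np
f=np.radians(178-7*np.arange(0,26)); P=np.c_[557+129*np.cos(f),18+129*np.sin(f)]
for i in range(0,25): print(178-7*i,P[i].round(),(P[i+1]-P[i]).round())
E
```

```text
178 [428.  23.] [ 2. 16.]
171 [430.  38.] [ 3. 15.]
164 [433.  54.] [ 5. 15.]
157 [438.  68.] [ 7. 14.]
150 [445.  82.] [ 9. 13.]
143 [454.  96.] [10. 12.]
136 [464. 108.] [12. 11.]
129 [476. 118.] [13.  9.]
122 [489. 127.] [14.  8.]
115 [502. 135.] [15.  6.]
108 [517. 141.] [15.  4.]
101 [532. 145.] [16.  2.]
94 [548. 147.] [16.  0.]
87 [564. 147.] [16. -2.]
80 [579. 145.] [15. -4.]
73 [595. 141.] [15. -6.]
66 [609. 136.] [14. -7.]
59 [623. 129.] [13. -9.]
52 [636. 120.] [ 12. -10.]
45 [648. 109.] [ 10. -12.]
38 [659.  97.] [  9. -13.]
31 [668.  84.] [  7. -14.]
24 [675.  70.] [  6. -15.]
17 [680.  56.] [  4. -15.]
10 [684.  40.] [  2. -16.]
```

Request:
{"api": "arm_command", "payload": {
  "rot": [
    [0,0,-5],
    [0,0,-7],
    [0,0,-7],
    [0,0,-7],
    [0,0,-7]
  ],
  "slide": [
    [0,14,0],
    [1,15,0],
    [4,15,0],
    [6,14,0],
    [8,13,0]
  ],
  "gripper": [32,32,32,32,32]
}}

```text
clock: 3.12
eef_pos: [449.8, 88.9, 97.4]
tool_rot: [-3.14, -0.013, 0.971]
force: [-0.4, -2.1, -0.9]
width: 31.7
```

Request:
{"api": "arm_command", "payload": {
  "rot": [
    [0,0,-7],
    [0,0,-7],
    [0,0,-7],
    [0,0,-7],
    [0,0,-7]
  ],
  "slide": [
    [9,12,-1],
    [11,11,-1],
    [12,10,0],
    [13,8,0],
    [15,7,0]
  ],
  "gripper": [32,32,32,32,32]
}}

```text
clock: 3.53
eef_pos: [507.6, 141.3, 100.7]
tool_rot: [-3.138, -0.009, 0.347]
force: [-1.9, -1.9, -1.7]
width: 32.0
```

Request:
{"api": "arm_command", "payload": {
  "rot": [
    [0,0,-6],
    [0,0,-7],
    [0,0,-7],
    [0,0,-7],
    [0,0,-7]
  ],
  "slide": [
    [15,3,-2],
    [15,1,-2],
    [16,0,-2],
    [16,-2,-2],
    [15,-4,-1]
  ],
  "gripper": [32,32,32,32,32]
}}

```text
clock: 3.95
eef_pos: [584.1, 148.9, 98.2]
tool_rot: [-3.127, -0.004, -0.262]
force: [-1.4, -1.2, -1.3]
width: 31.9
```

Request:
{"api": "arm_command", "payload": {
  "rot": [
    [0,0,-5],
    [0,0,-7],
    [0,0,-7],
    [0,0,-7],
    [0,0,-7]
  ],
  "slide": [
    [14,-7,-1],
    [14,-8,-1],
    [13,-9,-1],
    [12,-11,-1],
    [11,-12,-1]
  ],
  "gripper": [32,32,32,32,32]
}}

```text
clock: 4.37
eef_pos: [648.1, 114.1, 98.8]
tool_rot: [-3.114, 0.01, -0.853]
force: [-0.8, 0.7, -1.0]
width: 32.1
```

Request:
{"api": "arm_command", "payload": {
  "rot": [
    [0,0,-4],
    [0,0,-6],
    [0,0,-6],
    [0,0,-6],
    [0,0,-4]
  ],
  "slide": [
    [10,-13,-1],
    [8,-14,-1],
    [7,-14,-1],
    [5,-12,-1],
    [2,-5,0]
  ],
  "gripper": [32,32,32,32,32]
}}

```text
clock: 4.78
eef_pos: [682.6, 63.2, 100.5]
tool_rot: [-3.104, 0.026, -1.326]
force: [-0.3, -0.5, -0.2]
width: 32.3
```

Request:
{"api": "arm_command", "payload": {
  "rot": [
    [0,0,0],
    [0,0,0],
    [0,0,0]
  ],
  "slide": [
    [0,0,0],
    [0,0,0],
    [0,0,0]
  ],
  "gripper": [40,45,45]
}}

```text
clock: 5.03
eef_pos: [683.4, 64.7, 103.4]
tool_rot: [-3.1, 0.031, -1.325]
force: [-0.5, 0.5, -0.1]
width: 45.1
```

```bash
python3 - <<'E'
from h import *
s=telemetry.read_state(); print(s['eef_pos'],s['tool_rot'],s['force'],s['qpos'].round(2))
snap('c')
E
```

```text
[683.36164023  64.73854078 103.36049034] [-3.10020182  0.03114423 -1.3249356 ] [-0.46118673  0.48826731 -0.12570058] [-0.22  0.81  0.18  1.55 -0.24  0.76 -1.25]
```

View pics/c_scene.png

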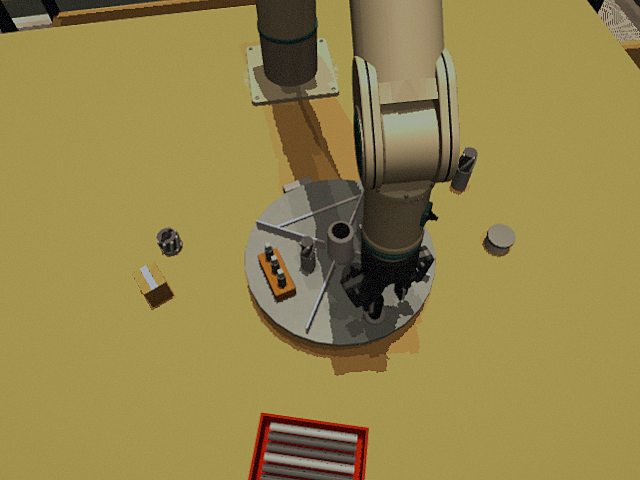

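View pics/c_top.png

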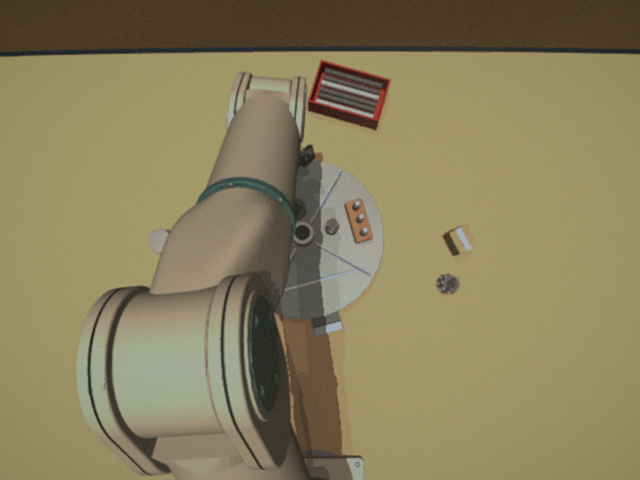

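```bash
python3 - <<'E'
from h import *
im=cv2.imread('pics/c_top.png')
cv2.imwrite('pics/c_c1.png',cv2.resize(im[155:345,270:400],None,fx=4,fy=4,interpolation=cv2.INTER_CUBIC)[:600])
cv2.imwrite('pics/c_c1.png',cv2.resize(im[155:345,270:400],None,fx=3.1,fy=3.1,interpolation=cv2.INTER_CUBIC))
p=onz('scene',[(281,226),(360,198)],62)[:,:2];print(p, np.degrees(np.arctan2(*(p[1]-p[0])[::-1])))
p=onz('top',[(340.5,171),(370,275)],78)[:,:2];print(p); v=p-[557,18]; print(np.degrees(np.arctan2(v[:,1],v[:,0])),np.hypot(*v.T))
E
```

```text
[[488.786666   -75.72512497]
 [450.6145575   77.64597632]] 103.97622114221595
[[ 692.03258672  -59.08229308]
 [ 477.7088301  -115.50306611]]
[ -29.71954637 -120.70724992] [155.48465964 155.27446115]
```

View pics/c_c1.png

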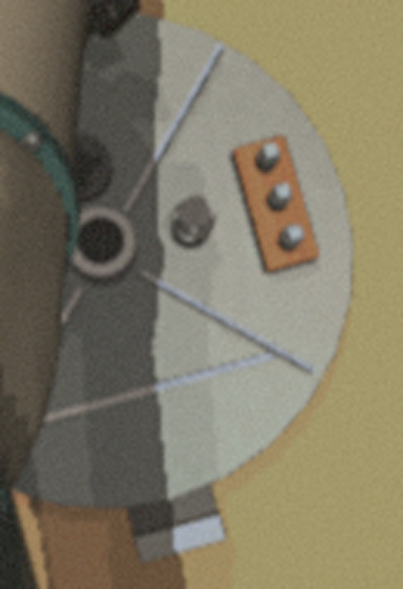

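The carousel reads a bay bearing of 194.8° against 194.8° for the ledge, so it is clicked in. The tool sits about 12 mm to one side of the handle, so I'll centre it, wait, then lift.

Request:
{"api": "arm_command", "payload": {
  "rot": [
    [0,0,0],
    [0,0,0],
    [0,0,0],
    [0,0,0],
    [0,0,0]
  ],
  "slide": [
    [2,-11,0],
    [0,0,0],
    [0,0,0],
    [0,0,15],
    [0,0,25]
  ],
  "gripper": [46,46,46,46,46]
}}

```text
clock: 5.55
eef_pos: [680.8, 54.3, 138.7]
tool_rot: [-3.111, 0.035, -1.321]
force: [0.0, -0.6, 0.1]
width: 46.1
```

```bash
python3 - <<'E'
from h import *
# tall & short centers from both cams: top-face centres
p=onz('top',[(140+107/5,220+464/5)],100);print('tall top',p)
p=onz('scene',[(440+123/4,140+48/4)],100);print('tall scn',p)
p=onz('top',[(425+(362-250)/5,220+320/5)],40);print('short top',p)
p=onz('scene',[(120+(507-320)/4,220+62/4)],40);print('short scn',p)
# masks using depth
for n in('top','scene'):
  d=np.load(f'pics/a_{n}.npy'); yy,xx=np.mgrid[0:480,0:640]
  P=dep(n,np.c_[xx.ravel(),yy.ravel()],d)
  for nm,c,zl,zh,r in(('tall',(405,292),90,112,35),('short',(459,-281),34,46,35)):
    m=(np.hypot(P[:,0]-c[0],P[:,1]-c[1])<r)&(P[:,2]>zl)&(P[:,2]<zh)
    Q=P[m]; print(n,nm,len(Q),Q.min(0).round(1),Q.max(0).round(1),((Q.min(0)+Q.max(0))/2).round(1))
  m=(np.hypot(P[:,0]-405,P[:,1]-292)<45)&(P[:,2]>15)&(P[:,2]<90);print('tall side',P[m].mean(0))
E
```

```text
tall top [[405.72801914 294.30486638 100.        ]]
tall scn [[406.51607051 297.76013822 100.        ]]
short top [[ 459.14142831 -281.80331665   40.        ]]
short scn [[ 459.90826873 -287.25208917   40.        ]]
top tall 180 [391.8 280.2  90.2] [420.8 311.6 103.2] [406.3 295.9  96.7]
top short 271 [ 440.4 -307.5   34.3] [ 480.1 -269.    44.9] [ 460.3 -288.3   39.6]
tall side [407.6441469  285.71137813  53.55808611]
scene tall 170 [391.5 280.6  90.2] [422.2 311.8 102.8] [406.9 296.2  96.5]
scene short 326 [ 439.5 -307.7   34. ] [ 480.6 -267.4   45. ] [ 460.  -287.5   39.5]
tall side [415.67212484 290.77343383  53.74532222]
```

```bash
cat >> h.py <<'E'
def fix(yaw_deg,pos=None):
    s=telemetry.read_state()
    C=R.from_euler('xyz',s['tool_rot']); T=R.from_euler('xyz',[np.pi,0,np.radians(yaw_deg)])
    print('rot needed',np.degrees((T*C.inv()).as_rotvec()).round(1),'eef',s['eef_pos'].round(1),'w',round(s['width'],1),'F',s['force'].round(1),'t',s['clock'])
    if pos is not None: print('slide needed',(np.array(pos)-s['eef_pos']).round(1))
E
python3 -c "
from h import *
fix(-75.2,(406,296,200))"
```

```text
rot needed [-2.4  1.2  0.5] eef [680.8  54.3 138.7] w 46.1 F [ 0.  -0.6  0.1] t 5.55
slide needed [-274.8  241.7   61.3]
```

Request:
{"api": "arm_command", "payload": {
  "rot": [
    [0,0,0],
    [0,0,0],
    [0,0,0],
    [0,0,0],
    [0,0,0]
  ],
  "slide": [
    [0,0,30],
    [-15,12,25],
    [-27,24,0],
    [-27,24,0],
    [-27,24,0]
  ],
  "gripper": [80,80,80,80,80]
}}

```text
clock: 5.97
eef_pos: [590.7, 130.3, 200.8]
tool_rot: [-3.097, 0.027, -1.334]
force: [0.5, 1.6, -0.9]
width: 80.0
```

Request:
{"api": "arm_command", "payload": {
  "rot": [
    [0,0,0],
    [0,0,0],
    [0,0,0],
    [0,0,0],
    [0,0,0]
  ],
  "slide": [
    [-27,24,0],
    [-27,24,0],
    [-27,24,0],
    [-27,24,0],
    [-27,24,0]
  ],
  "gripper": [80,80,80,80,80]
}}

```text
clock: 6.38
eef_pos: [449.1, 254.3, 202.3]
tool_rot: [-3.095, 0.029, -1.335]
force: [-0.4, 0.3, 0.2]
width: 80.1
```

```bash
python3 -c "
from h import *
fix(-75.2,(406,296,200))"
```

```text
rot needed [-2.3  2.2  1.4] eef [449.1 254.3 202.3] w 80.1 F [-0.4  0.3  0.2] t 6.3833
slide needed [-43.1  41.7  -2.3]
```

Request:
{"api": "arm_command", "payload": {
  "rot": [
    [-1,1,1],
    [-1,1,0],
    [0,0,0],
    [0,0,0]
  ],
  "slide": [
    [-20,19,0],
    [-15,15,0],
    [0,0,0],
    [0,0,0]
  ],
  "gripper": [80,80,80,80]
}}

```text
clock: 6.72
eef_pos: [403.3, 296.7, 202.7]
tool_rot: [3.14, 0.007, -1.302]
force: [-1.3, -0.1, 0.4]
width: 80.3
```

```bash
python3 -c "
from h import *
fix(-75.2,(406,296,130))"
```

```text
rot needed [-0.4 -0.2 -0.6] eef [403.3 296.7 202.7] w 80.3 F [-1.3 -0.1  0.4] t 6.7167
slide needed [  2.7  -0.7 -72.7]
```

Request:
{"api": "arm_command", "payload": {
  "rot": [
    [0,0,-1],
    [0,0,0],
    [0,0,0],
    [0,0,0]
  ],
  "slide": [
    [2,0,-25],
    [1,0,-30],
    [0,0,-10],
    [0,0,0]
  ],
  "gripper": [80,80,80,80]
}}

```text
clock: 7.05
eef_pos: [410.0, 296.5, 137.6]
tool_rot: [-3.135, 0.01, -1.321]
force: [0.5, 0.7, 0.3]
width: 80.1
```

```bash
python3 - <<'E'
from h import *
fix(-75.2,(406,296,38))
o=snap('d')
a=o['scene'][0][80:260,400:540,::-1]; b=o['top'][0][240:420,90:230,::-1]
cv2.imwrite('pics/d_c.png',cv2.resize(np.hstack([a,b]),None,fx=2.8,fy=2.8,interpolation=cv2.INTER_CUBIC))
E
```

```text
rot needed [-0.6  0.2  0.5] eef [410.  296.5 137.6] w 80.1 F [0.5 0.7 0.3] t 7.05
slide needed [ -4.   -0.5 -99.6]
```

View pics/d_c.png

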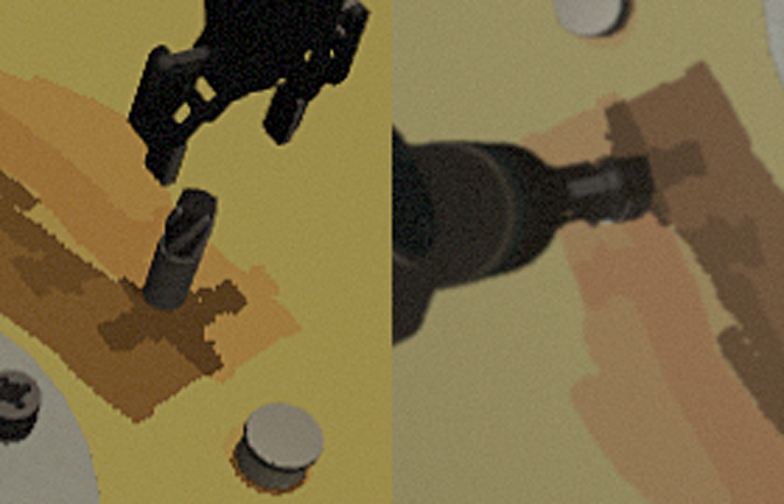

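The mill sits below and between the jaws (mill top at crop (195,200)). Descending.

Request:
{"api": "arm_command", "payload": {
  "rot": [
    [0,0,0],
    [0,0,0],
    [0,0,0],
    [0,0,0],
    [0,0,0]
  ],
  "slide": [
    [-4,0,-20],
    [0,0,-25],
    [0,0,-25],
    [0,0,-20],
    [0,0,0]
  ],
  "gripper": [80,80,80,80,80]
}}

```text
clock: 7.57
eef_pos: [414.5, 298.4, 53.2]
tool_rot: [-3.117, 0.016, -1.326]
force: [-0.3, -0.2, 0.7]
width: 79.8
```

```bash
python3 -c "
from h import *
fix(-75.2,(406,296,38))"
```

```text
rot needed [-1.3  1.1  0.8] eef [414.5 298.4  53.2] w 79.8 F [-0.3 -0.2  0.7] t 7.5667
slide needed [ -8.5  -2.4 -15.2]
```

Request:
{"api": "arm_command", "payload": {
  "rot": [
    [-1,1,1],
    [0,0,0],
    [0,0,0]
  ],
  "slide": [
    [-9,-2,-10],
    [-1,0,-5],
    [0,0,0]
  ],
  "gripper": [80,80,80]
}}

```text
clock: 7.82
eef_pos: [406.4, 296.7, 40.1]
tool_rot: [-3.136, 0.004, -1.309]
force: [0.6, 0.3, 1.4]
width: 80.0
```

```bash
python3 -c "
from h import *
fix(-75.2,(406,296,38))"
```

```text
rot needed [-0.3  0.3 -0.2] eef [406.4 296.7  40.1] w 80.0 F [0.6 0.3 1.4] t 7.8167
slide needed [-0.4 -0.7 -2.1]
```

Request:
{"api": "arm_command", "payload": {
  "rot": [
    [0,0,0],
    [0,0,0],
    [0,0,0],
    [0,0,0],
    [0,0,0]
  ],
  "slide": [
    [0,0,0],
    [0,0,0],
    [0,0,0],
    [0,0,0],
    [0,0,0]
  ],
  "gripper": [60,45,35,20,20]
}}

```text
clock: 8.23
eef_pos: [408.0, 298.0, 43.3]
tool_rot: [-3.131, 0.006, -1.308]
force: [0.3, 0.4, -4.1]
width: 30.9
```

Request:
{"api": "arm_command", "payload": {
  "rot": [
    [0,0,0],
    [0,0,0],
    [0,0,0]
  ],
  "slide": [
    [0,0,0],
    [0,0,0],
    [0,0,0]
  ],
  "gripper": [20,20,20]
}}

```text
clock: 8.48
eef_pos: [407.6, 297.8, 43.2]
tool_rot: [-3.131, 0.006, -1.308]
force: [0.4, -0.4, -0.5]
width: 31.0
```

```bash
python3 -c "
from h import *
fix(-75.2,(406,296,38))"
```

```text
rot needed [-0.5  0.5 -0.3] eef [407.6 297.8  43.2] w 31.0 F [ 0.4 -0.4 -0.5] t 8.4833
slide needed [-1.6 -1.8 -5.2]
```

Request:
{"api": "arm_command", "payload": {
  "rot": [
    [0,0,0],
    [0,0,0],
    [0,0,0],
    [0,0,0],
    [0,0,0]
  ],
  "slide": [
    [0,0,15],
    [0,0,30],
    [0,0,38],
    [0,0,38],
    [0,0,30]
  ],
  "gripper": [20,20,20,20,20]
}}

```text
clock: 8.9
eef_pos: [400.5, 292.6, 191.0]
tool_rot: [3.131, -0.003, -1.309]
force: [-0.2, 0.5, -5.0]
width: 30.7
```

```bash
python3 -c "
from h import *
fix(-75.2,(499,2.7,200))"
```

```text
rot needed [ 0.3 -0.5 -0.2] eef [400.5 292.6 191. ] w 30.7 F [-0.2  0.5 -5. ] t 8.9
slide needed [  98.5 -289.9    9. ]
```

Request:
{"api": "arm_command", "payload": {
  "rot": [
    [0,0,0],
    [0,0,0],
    [0,0,0],
    [0,0,0],
    [0,0,0]
  ],
  "slide": [
    [8,-22,3],
    [11,-30,0],
    [11,-32,0],
    [11,-32,0],
    [11,-32,0]
  ],
  "gripper": [20,20,20,20,20]
}}

```text
clock: 9.32
eef_pos: [452.3, 152.5, 201.2]
tool_rot: [-3.139, 0.009, -1.288]
force: [1.2, 0.6, -4.1]
width: 30.7
```

Request:
{"api": "arm_command", "payload": {
  "rot": [
    [0,0,0],
    [0,0,0],
    [0,0,0],
    [0,0,0],
    [0,0,0]
  ],
  "slide": [
    [11,-32,0],
    [11,-32,0],
    [10,-30,0],
    [7,-20,0],
    [0,0,0]
  ],
  "gripper": [20,20,20,20,20]
}}

```text
clock: 9.73
eef_pos: [491.2, 23.7, 200.0]
tool_rot: [3.14, 0.004, -1.297]
force: [0.6, -1.2, -4.5]
width: 30.8
```

```bash
python3 -c "
from h import *
fix(-75.2,(499,2.7,200))"
```

```text
rot needed [-0.2 -0.1 -0.9] eef [491.2  23.7 200. ] w 30.8 F [ 0.6 -1.2 -4.5] t 9.7333
slide needed [  7.8 -21.   -0. ]
```

Request:
{"api": "arm_command", "payload": {
  "rot": [
    [0,0,0],
    [0,0,0],
    [0,0,0],
    [0,0,0]
  ],
  "slide": [
    [8,-21,0],
    [0,0,-15],
    [0,0,-15],
    [0,0,0]
  ],
  "gripper": [20,20,20,20]
}}

```text
clock: 10.07
eef_pos: [498.2, -0.6, 168.4]
tool_rot: [3.138, 0.004, -1.303]
force: [-0.7, 1.2, -4.3]
width: 31.1
```

```bash
python3 - <<'E'
from h import *
fix(-75.2,(499,2.7,130))
o=snap('e')
a=o['scene'][0][120:320,220:420,::-1]
cv2.imwrite('pics/e_c.png',cv2.resize(a,None,fx=3,fy=3,interpolation=cv2.INTER_CUBIC))
E
```

```text
rot needed [-0.2 -0.2 -0.5] eef [498.2  -0.6 168.4] w 31.1 F [-0.7  1.2 -4.3] t 10.0667
slide needed [  0.8   3.3 -38.4]
```

View pics/e_c.png

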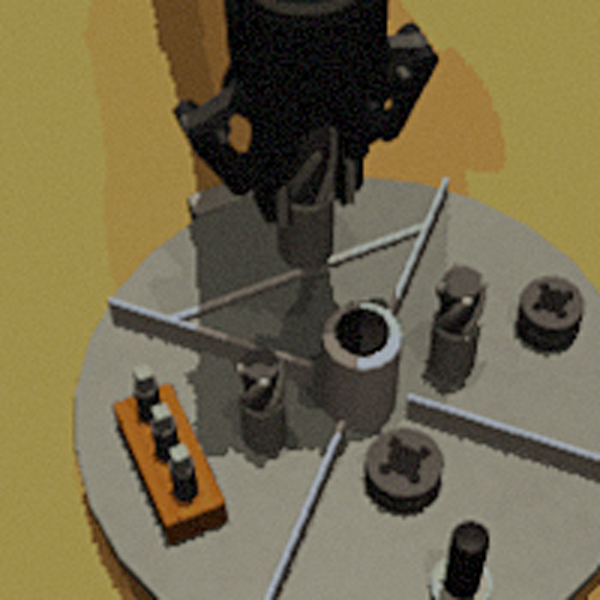

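View pics/e_top.png

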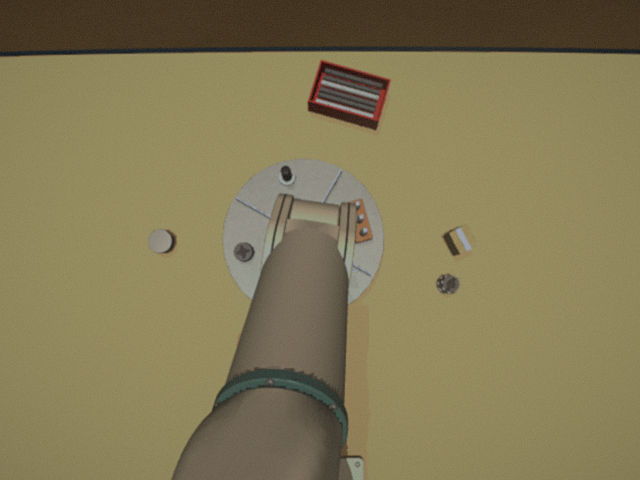

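```bash
python3 - <<'E'
from h import *
im=cv2.imread('pics/e_top.png'); cv2.imwrite('pics/e_t.png',cv2.resize(im[155:195,265:355],None,fx=8,fy=8,interpolation=cv2.INTER_CUBIC))
print('handle scene',onz('scene',[(376.7,295.5)],121),'hub scene',onz('scene',[(220+361/3,120+335/3)],132))
print('foot centre scene',onz('scene',[(220+305/3,120+258/3)],125.))
E
```

```text
handle scene [[679.29792307  53.48998926 121.        ]] hub scene [[562.92605472  18.03279122 132.        ]]
foot centre scene [[502.185075    -2.89517433 125.        ]]
```

View pics/e_t.png

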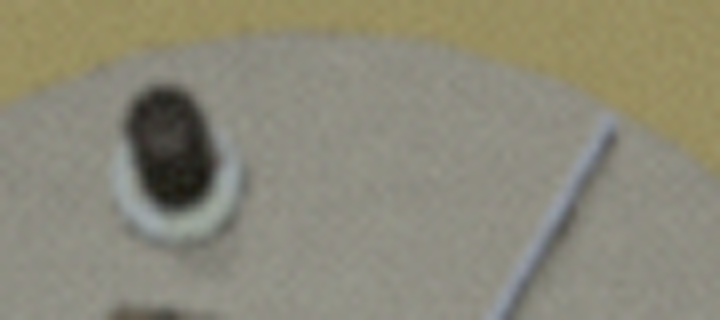

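```bash
python3 - <<'E'
from h import *
p=onz('top',[(285.6,169.75)],121)[0]; print(p); v=p[:2]-[557.5,18.2]; print(np.hypot(*v),np.degrees(np.arctan2(v[1],v[0])))
E
```

```text
[683.75809122  51.57744131 121.        ]
130.5954026223613 14.807895822470194
```

Request:
{"api": "arm_command", "payload": {
  "rot": [
    [0,0,0],
    [0,0,0],
    [0,0,0],
    [0,0,0]
  ],
  "slide": [
    [1,3,-15],
    [0,0,-20],
    [0,0,-12],
    [0,0,0]
  ],
  "gripper": [20,20,20,20]
}}

```text
clock: 10.5
eef_pos: [502.5, 6.6, 125.3]
tool_rot: [-3.136, 0.005, -1.298]
force: [-0.4, -0.1, -4.4]
width: 30.5
```

```bash
python3 -c "
from h import *
fix(-75.2,(499.5,2.7,100))"
```

```text
rot needed [-0.4  0.3 -0.8] eef [502.5   6.6 125.3] w 30.5 F [-0.4 -0.1 -4.4] t 10.5
slide needed [ -3.   -3.9 -25.3]
```

Handle bearing is 14.8° at radius 130.6, which agrees with the clicked stop. Continuing down.

Request:
{"api": "arm_command", "payload": {
  "rot": [
    [0,0,0],
    [0,0,0],
    [0,0,0],
    [0,0,0]
  ],
  "slide": [
    [-3,-4,-8],
    [0,0,-8],
    [0,0,-4],
    [0,0,0]
  ],
  "gripper": [20,20,20,20]
}}

```text
clock: 10.83
eef_pos: [500.7, 3.7, 106.3]
tool_rot: [-3.132, 0.005, -1.295]
force: [-0.9, -0.3, -5.3]
width: 30.8
```

```bash
python3 -c "
from h import *
fix(-75.2,(499.5,2.7,100))"
```

```text
rot needed [-0.4  0.5 -1. ] eef [500.7   3.7 106.3] w 30.8 F [-0.9 -0.3 -5.3] t 10.8333
slide needed [-1.2 -1.  -6.3]
```

Request:
{"api": "arm_command", "payload": {
  "rot": [
    [0,0,0],
    [0,0,0],
    [0,0,0],
    [0,0,0]
  ],
  "slide": [
    [-1,-1,-4],
    [0,0,-2],
    [0,0,0],
    [0,0,0]
  ],
  "gripper": [20,20,20,20]
}}

```text
clock: 11.17
eef_pos: [500.5, 2.5, 100.6]
tool_rot: [-3.13, 0.004, -1.295]
force: [-0.1, 0.6, -3.8]
width: 30.6
```

```bash
python3 -c "
from h import *
fix(-75.2,(499.5,2.7,99))"
```

```text
rot needed [-0.4  0.6 -1. ] eef [500.5   2.5 100.6] w 30.6 F [-0.1  0.6 -3.8] t 11.1667
slide needed [-1.   0.2 -1.6]
```

Request:
{"api": "arm_command", "payload": {
  "rot": [
    [0,0,0],
    [0,0,0],
    [0,0,0]
  ],
  "slide": [
    [-1,0,-2],
    [0,0,-1],
    [0,0,0]
  ],
  "gripper": [20,20,20]
}}

```text
clock: 11.42
eef_pos: [500.7, 2.4, 99.6]
tool_rot: [-3.127, 0.004, -1.296]
force: [-0.5, 0.4, -5.1]
width: 30.5
```

Request:
{"api": "arm_command", "payload": {
  "rot": [
    [0,0,0],
    [0,0,0],
    [0,0,0]
  ],
  "slide": [
    [-1,0,-2],
    [0,0,-2],
    [0,0,-1]
  ],
  "gripper": [20,20,20]
}}

```text
clock: 11.67
eef_pos: [501.0, 2.3, 99.2]
tool_rot: [-3.122, 0.004, -1.297]
force: [-2.7, 0.1, 0.2]
width: 30.6
```

Weight is off the gripper at z=99.2, as predicted. Releasing.

Request:
{"api": "arm_command", "payload": {
  "rot": [
    [0,0,0],
    [0,0,0],
    [0,0,0],
    [0,0,0]
  ],
  "slide": [
    [0,0,0],
    [0,0,0],
    [0,0,0],
    [0,0,0]
  ],
  "gripper": [36,44,52,52]
}}

```text
clock: 12.0
eef_pos: [503.0, 2.1, 100.5]
tool_rot: [-3.117, 0.003, -1.297]
force: [-0.5, -0.4, -0.4]
width: 52.0
```

Request:
{"api": "arm_command", "payload": {
  "rot": [
    [0,0,0],
    [0,0,0],
    [0,0,0],
    [0,0,0],
    [0,0,0]
  ],
  "slide": [
    [0,0,10],
    [0,0,25],
    [0,0,30],
    [0,0,30],
    [0,0,20]
  ],
  "gripper": [52,52,52,52,52]
}}

```text
clock: 12.42
eef_pos: [499.0, 1.9, 216.9]
tool_rot: [-3.128, 0.005, -1.297]
force: [0.2, -0.3, 0.3]
width: 51.9
```

```bash
python3 - <<'E'
from h import *
fix(-75.2,(460,-287.5,200))
o=snap('f')
a=o['scene'][0][120:320,220:420,::-1]
cv2.imwrite('pics/f_c.png',cv2.resize(a,None,fx=3,fy=3,interpolation=cv2.INTER_CUBIC))
E
```

```text
rot needed [-0.5  0.7 -0.9] eef [499.    1.9 216.9] w 51.9 F [ 0.2 -0.3  0.3] t 12.4167
slide needed [ -39.  -289.4  -16.9]
```

View pics/f_c.png

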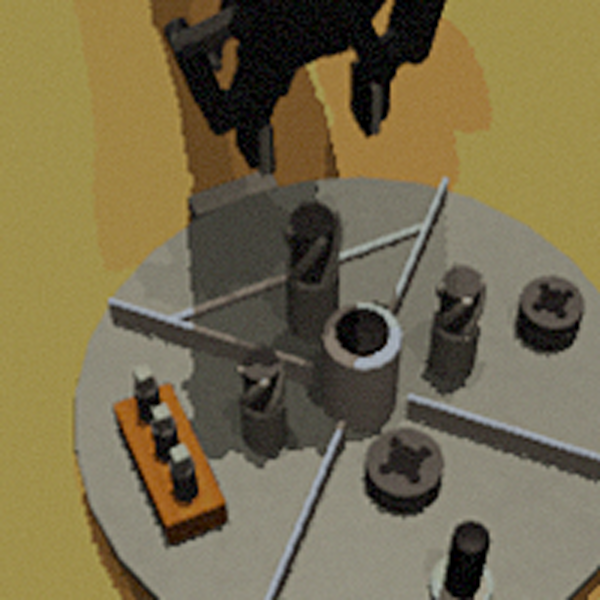

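The tall mill stands upright in the back compartment (top at crop (315,218), foot near (313,330)). Going to the short mill.

Request:
{"api": "arm_command", "payload": {
  "rot": [
    [0,0,0],
    [0,0,0],
    [0,0,0],
    [0,0,0],
    [0,0,0]
  ],
  "slide": [
    [-3,-25,0],
    [-5,-33,0],
    [-5,-34,0],
    [-5,-34,0],
    [-5,-34,0]
  ],
  "gripper": [55,60,75,75,75]
}}

```text
clock: 12.93
eef_pos: [478.4, -151.8, 218.5]
tool_rot: [-3.119, 0.009, -1.276]
force: [-0.4, -0.3, 0.0]
width: 74.9
```

Request:
{"api": "arm_command", "payload": {
  "rot": [
    [0,0,0],
    [0,0,0],
    [0,0,0],
    [0,0,0],
    [0,0,0]
  ],
  "slide": [
    [-5,-34,-10],
    [-5,-34,-10],
    [-4,-28,-10],
    [-3,-20,-5],
    [0,0,0]
  ],
  "gripper": [75,75,75,75,75]
}}

```text
clock: 13.35
eef_pos: [456.1, -281.5, 181.0]
tool_rot: [-3.121, 0.005, -1.286]
force: [-0.5, -0.2, -0.3]
width: 75.1
```

```bash
python3 - <<'E'
from h import *
fix(-75.2,(460,-287.5,100))
o=snap('g')
a=o['top'][0][155:345,215:395,::-1]
cv2.imwrite('pics/g_c.png',cv2.resize(a,None,fx=3,fy=3,interpolation=cv2.INTER_CUBIC))
d=o['top'][1]; 
for n in('top','scene'):
  d=o[n][1]; yy,xx=np.mgrid[0:480,0:640]
  P=dep(n,np.c_[xx.ravel(),yy.ravel()],d)
  m=(np.hypot(P[:,0]-499,P[:,1]-3)<35)&(P[:,2]>145)&(P[:,2]<170);Q=P[m]
  print(n,len(Q),((Q.min(0)+Q.max(0))/2).round(1),(Q.max(0)-Q.min(0)).round(1))
E
```

```text
rot needed [-0.6  1.  -1.5] eef [ 456.1 -281.5  181. ] w 75.1 F [-0.5 -0.2 -0.3] t 13.35
slide needed [  3.9  -6.  -81. ]
top 178 [499.8   2.3 153.1] [30.2 29.8 13.5]
scene 239 [5.007e+02 2.000e-01 1.522e+02] [30.2 30.7 14.3]
```

View pics/g_c.png

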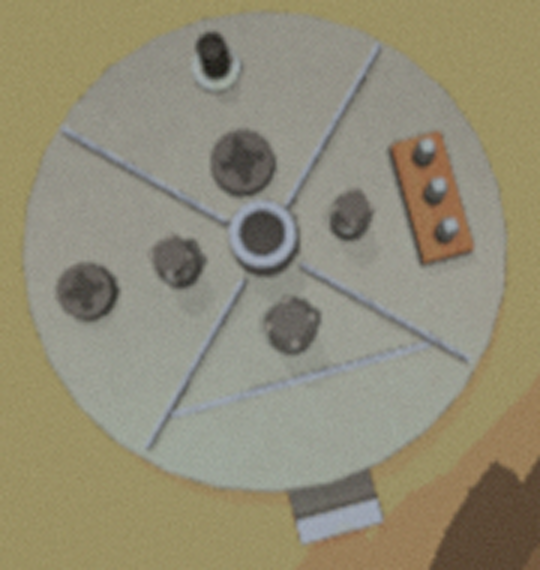

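The tall mill is within 2 mm of the back compartment's middle, and the rib is parallel to the ledge. Descending to the short mill.

Request:
{"api": "arm_command", "payload": {
  "rot": [
    [-1,1,-1],
    [0,0,0],
    [0,0,0],
    [0,0,0],
    [0,0,0]
  ],
  "slide": [
    [3,-5,-20],
    [0,0,-35],
    [-1,0,-35],
    [-1,0,-20],
    [0,0,0]
  ],
  "gripper": [75,75,75,75,75]
}}

```text
clock: 13.87
eef_pos: [464.2, -273.9, 70.6]
tool_rot: [-3.133, -0.004, -1.289]
force: [0.0, 0.4, -0.4]
width: 74.9
```

```bash
python3 - <<'E'
from h import *
fix(-75.2,(460,-287.5,7))
o=snap('h')
a=o['scene'][0][150:320,90:290,::-1]
cv2.imwrite('pics/h_c.png',cv2.resize(a,None,fx=3,fy=3,interpolation=cv2.INTER_CUBIC))
E
```

```text
rot needed [ 0.1  0.5 -1.3] eef [ 464.2 -273.9   70.6] w 74.9 F [ 0.   0.4 -0.4] t 13.8667
slide needed [ -4.2 -13.6 -63.6]
```

View pics/h_c.png

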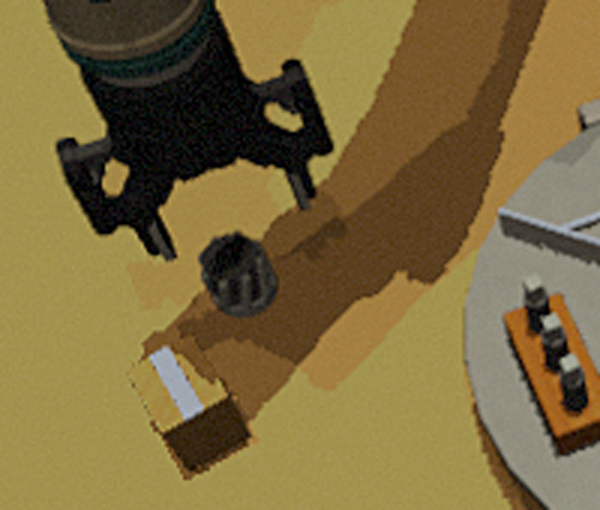

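The short mill (crop (240,260)) is between the jaws, but the tool has drifted about 14 mm in +y. Correcting, then descending.

Request:
{"api": "arm_command", "payload": {
  "rot": [
    [0,0,-1],
    [0,0,0],
    [0,0,0]
  ],
  "slide": [
    [-4,-14,0],
    [0,-1,-10],
    [0,0,0]
  ],
  "gripper": [75,75,75]
}}

```text
clock: 14.22
eef_pos: [465.3, -291.8, 67.5]
tool_rot: [-3.124, -0.013, -1.306]
force: [0.3, 0.5, -0.7]
width: 75.0
```

Request:
{"api": "arm_command", "payload": {
  "rot": [
    [0,0,0],
    [0,0,0],
    [0,0,0],
    [0,0,0]
  ],
  "slide": [
    [0,-2,-15],
    [0,-2,-15],
    [0,-2,-10],
    [0,0,0]
  ],
  "gripper": [75,75,75,75]
}}

```text
clock: 14.55
eef_pos: [468.2, -301.7, 30.4]
tool_rot: [-3.117, -0.021, -1.308]
force: [0.1, 0.0, 0.8]
width: 75.1
```

```bash
python3 -c "
from h import *
fix(-75.2,(460,-287.5,7))"
```

```text
rot needed [ 0.8  1.6 -0.2] eef [ 468.2 -301.7   30.4] w 75.1 F [0.1 0.  0.8] t 14.55
slide needed [ -8.2  14.2 -23.4]
```

Request:
{"api": "arm_command", "payload": {
  "rot": [
    [1,1,0],
    [0,0,0],
    [0,0,0]
  ],
  "slide": [
    [-8,13,0],
    [0,0,0],
    [0,0,0]
  ],
  "gripper": [75,75,75]
}}

```text
clock: 14.8
eef_pos: [459.6, -287.9, 31.6]
tool_rot: [-3.13, 0.003, -1.309]
force: [0.0, -1.0, 0.1]
width: 75.2
```

```bash
python3 -c "
from h import *
fix(-75.2,(460,-287.5,7))"
```

```text
rot needed [-0.3  0.6 -0.2] eef [ 459.6 -287.9   31.6] w 75.2 F [ 0.  -1.   0.1] t 14.8
slide needed [  0.4   0.4 -24.6]
```

Request:
{"api": "arm_command", "payload": {
  "rot": [
    [0,0,0],
    [0,0,0],
    [0,0,0],
    [0,0,0]
  ],
  "slide": [
    [0,0,-10],
    [0,0,-10],
    [0,0,-5],
    [0,0,0]
  ],
  "gripper": [75,75,75,75]
}}

```text
clock: 15.13
eef_pos: [460.9, -287.6, 6.0]
tool_rot: [-3.128, 0.001, -1.308]
force: [-0.9, -0.5, -0.1]
width: 74.8
```

```bash
python3 -c "
from h import *
fix(-75.2,(460,-287.5,7))"
```

```text
rot needed [-0.2  0.8 -0.3] eef [ 460.9 -287.6    6. ] w 74.8 F [-0.9 -0.5 -0.1] t 15.1333
slide needed [-0.9  0.1  1. ]
```

Request:
{"api": "arm_command", "payload": {
  "rot": [
    [0,0,0],
    [0,0,0],
    [0,0,0],
    [0,0,0],
    [0,0,0]
  ],
  "slide": [
    [-1,0,2],
    [0,0,0],
    [0,0,0],
    [0,0,0],
    [0,0,0]
  ],
  "gripper": [60,50,45,30,30]
}}

```text
clock: 15.55
eef_pos: [459.4, -287.8, 7.6]
tool_rot: [-3.129, 0.001, -1.308]
force: [0.2, -0.5, -2.9]
width: 40.6
```

Request:
{"api": "arm_command", "payload": {
  "rot": [
    [0,0,0],
    [0,0,0]
  ],
  "slide": [
    [0,0,0],
    [0,0,0]
  ],
  "gripper": [30,30]
}}

```text
clock: 15.72
eef_pos: [459.2, -287.7, 7.5]
tool_rot: [-3.129, 0.001, -1.308]
force: [0.4, 0.7, -2.7]
width: 40.6
```

```bash
python3 -c "
from h import *
fix(-75.2,(460,-287.5,7))"
```

```text
rot needed [-0.3  0.7 -0.2] eef [ 459.2 -287.7    7.5] w 40.6 F [ 0.4  0.7 -2.7] t 15.7167
slide needed [ 0.8  0.2 -0.5]
```

Request:
{"api": "arm_command", "payload": {
  "rot": [
    [0,0,0],
    [0,0,0],
    [0,0,0],
    [0,0,0],
    [0,0,0]
  ],
  "slide": [
    [0,0,15],
    [0,0,35],
    [0,0,35],
    [0,0,35],
    [0,0,25]
  ],
  "gripper": [30,30,30,30,30]
}}

```text
clock: 16.13
eef_pos: [452.6, -283.4, 150.2]
tool_rot: [3.141, 0.015, -1.309]
force: [0.1, -0.6, -2.7]
width: 40.6
```

```bash
python3 -c "
from h import *
fix(-75.2,(428,-16,150))"
```

```text
rot needed [-0.8 -0.2 -0.2] eef [ 452.6 -283.4  150.2] w 40.6 F [ 0.1 -0.6 -2.7] t 16.1333
slide needed [-2.460e+01  2.674e+02 -2.000e-01]
```

Request:
{"api": "arm_command", "payload": {
  "rot": [
    [0,0,0],
    [0,0,0],
    [0,0,0],
    [0,0,0],
    [0,0,0]
  ],
  "slide": [
    [-2,20,2],
    [-3,28,0],
    [-3,32,0],
    [-3,32,0],
    [-3,32,0]
  ],
  "gripper": [30,30,30,30,30]
}}

```text
clock: 16.55
eef_pos: [441.3, -146.8, 160.3]
tool_rot: [-3.129, -0.003, -1.324]
force: [-0.1, 0.6, -2.7]
width: 40.6
```

Request:
{"api": "arm_command", "payload": {
  "rot": [
    [0,0,0],
    [0,0,0],
    [0,0,0],
    [0,0,0],
    [0,0,0]
  ],
  "slide": [
    [-3,32,0],
    [-3,30,0],
    [-2,22,0],
    [-1,12,0],
    [0,0,0]
  ],
  "gripper": [30,30,30,30,30]
}}

```text
clock: 16.97
eef_pos: [427.6, -37.9, 159.8]
tool_rot: [-3.132, 0.003, -1.313]
force: [-0.5, -0.1, -2.2]
width: 40.9
```

```bash
python3 -c "
from h import *
fix(-75.2,(428,-16,150))"
```

```text
rot needed [-0.3  0.5  0. ] eef [427.6 -37.9 159.8] w 40.9 F [-0.5 -0.1 -2.2] t 16.9667
slide needed [ 0.4 21.9 -9.8]
```

Request:
{"api": "arm_command", "payload": {
  "rot": [
    [0,0,0],
    [0,0,0],
    [0,0,0],
    [0,0,0],
    [0,0,0]
  ],
  "slide": [
    [0,20,0],
    [0,0,0],
    [0,0,-15],
    [0,0,-15],
    [0,0,0]
  ],
  "gripper": [30,30,30,30,30]
}}

```text
clock: 17.38
eef_pos: [428.7, -18.7, 129.9]
tool_rot: [-3.129, 0.001, -1.311]
force: [-0.1, -0.1, -2.8]
width: 40.5
```

```bash
python3 - <<'E'
from h import *
fix(-75.2,(428,-16,100))
o=snap('i')
a=o['scene'][0][100:270,230:430,::-1]
cv2.imwrite('pics/i_c.png',cv2.resize(a,None,fx=3,fy=3,interpolation=cv2.INTER_CUBIC))
E
```

```text
rot needed [-0.2  0.7 -0.1] eef [428.7 -18.7 129.9] w 40.5 F [-0.1 -0.1 -2.8] t 17.3833
slide needed [ -0.7   2.7 -29.9]
```

View pics/i_c.png

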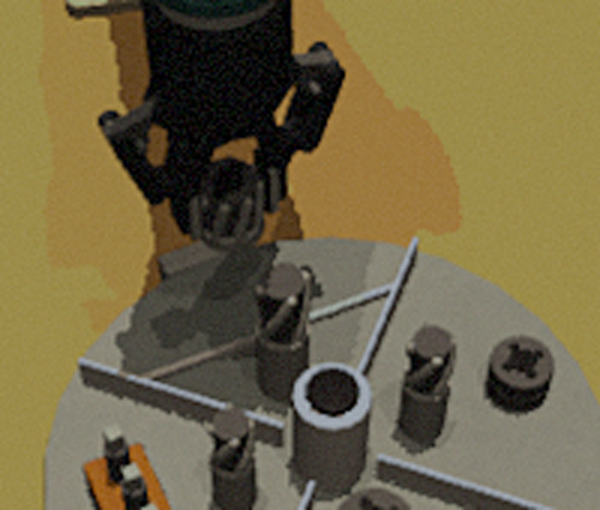

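The short mill (crop (232,205)) is held upright over the front compartment, clear of the tall mill. Descending in small steps.

Request:
{"api": "arm_command", "payload": {
  "rot": [
    [0,0,0],
    [0,0,0],
    [0,0,0],
    [0,0,0]
  ],
  "slide": [
    [-1,2,-10],
    [-1,0,-15],
    [0,0,-12],
    [0,0,0]
  ],
  "gripper": [30,30,30,30]
}}

```text
clock: 17.82
eef_pos: [430.9, -19.7, 96.6]
tool_rot: [-3.12, -0.002, -1.316]
force: [-0.4, -1.0, -2.7]
width: 40.6
```

```bash
python3 -c "
from h import *
fix(-75.2,(428,-16,65))"
```

```text
rot needed [-0.2  1.2  0.2] eef [430.9 -19.7  96.6] w 40.6 F [-0.4 -1.  -2.7] t 17.8167
slide needed [ -2.9   3.7 -31.6]
```

Request:
{"api": "arm_command", "payload": {
  "rot": [
    [0,0.7,0],
    [0,0,0],
    [0,0,0],
    [0,0,0]
  ],
  "slide": [
    [-4,3,-8],
    [0,1,-10],
    [0,0,-8],
    [0,0,0]
  ],
  "gripper": [30,30,30,30]
}}

```text
clock: 18.15
eef_pos: [428.8, -16.6, 71.7]
tool_rot: [-3.129, -0.0, -1.318]
force: [0.1, -0.1, -2.8]
width: 40.4
```

```bash
python3 -c "
from h import *
fix(-75.2,(428,-16,64))"
```

```text
rot needed [-0.2  0.7  0.3] eef [428.8 -16.6  71.7] w 40.4 F [ 0.1 -0.1 -2.8] t 18.15
slide needed [-0.8  0.6 -7.7]
```

Request:
{"api": "arm_command", "payload": {
  "rot": [
    [0,0,0],
    [0,0,0],
    [0,0,0]
  ],
  "slide": [
    [-1,0,-4],
    [0,0,-3],
    [0,0,0]
  ],
  "gripper": [30,30,30]
}}

```text
clock: 18.4
eef_pos: [428.4, -16.8, 65.0]
tool_rot: [-3.128, -0.001, -1.318]
force: [-0.9, 0.2, -3.1]
width: 40.6
```

Request:
{"api": "arm_command", "payload": {
  "rot": [
    [0,0,0],
    [0,0,0]
  ],
  "slide": [
    [-1,0,-1.5],
    [0,0,-1]
  ],
  "gripper": [30,30]
}}

```text
clock: 18.57
eef_pos: [427.7, -16.8, 63.4]
tool_rot: [-3.127, -0.0, -1.319]
force: [-3.3, -0.6, 18.1]
width: 40.4
```

Contact at z=63.4, as expected. Easing off and releasing.

Request:
{"api": "arm_command", "payload": {
  "rot": [
    [0,0,0],
    [0,0,0],
    [0,0,0],
    [0,0,0]
  ],
  "slide": [
    [0,0,0.5],
    [0,0,0],
    [0,0,0],
    [0,0,0]
  ],
  "gripper": [42,50,58,60]
}}

```text
clock: 18.9
eef_pos: [428.9, -16.9, 65.4]
tool_rot: [-3.123, -0.001, -1.319]
force: [-0.0, 0.6, -0.8]
width: 59.7
```

```bash
python3 -c "
from h import *
fix(-75.2,(428,-16,64))"
```

```text
rot needed [-0.2  1.   0.4] eef [428.9 -16.9  65.4] w 59.7 F [-0.   0.6 -0.8] t 18.9
slide needed [-0.9  0.9 -1.4]
```

Request:
{"api": "arm_command", "payload": {
  "rot": [
    [0,0,0],
    [0,0,0],
    [0,0,0],
    [0,0,0],
    [0,0,0]
  ],
  "slide": [
    [-1,0,10],
    [0,0,20],
    [0,0,30],
    [0,0,35],
    [0,0,35]
  ],
  "gripper": [60,60,60,60,60]
}}

```text
clock: 19.32
eef_pos: [422.8, -17.3, 194.7]
tool_rot: [-3.138, 0.002, -1.321]
force: [0.3, 0.8, -0.8]
width: 60.0
```

Request:
{"api": "arm_command", "payload": {
  "rot": [
    [0,0,0],
    [0,0,0],
    [0,0,0],
    [0,0,0],
    [0,0,0]
  ],
  "slide": [
    [0,-20,10],
    [0,-35,0],
    [0,-35,0],
    [0,-35,0],
    [0,-35,0]
  ],
  "gripper": [60,60,60,60,60]
}}

```text
clock: 19.73
eef_pos: [428.3, -173.3, 213.8]
tool_rot: [-3.12, 0.001, -1.298]
force: [-0.5, 0.3, 0.3]
width: 60.4
```

Request:
{"api": "arm_command", "payload": {
  "rot": [
    [0,0,0],
    [0,0,0],
    [0,0,0],
    [0,0,0],
    [0,0,0]
  ],
  "slide": [
    [0,-35,0],
    [0,-35,0],
    [0,-20,0],
    [0,0,0],
    [0,0,0]
  ],
  "gripper": [60,60,60,60,60]
}}

```text
clock: 20.15
eef_pos: [425.9, -277.3, 215.2]
tool_rot: [-3.119, -0.006, -1.31]
force: [0.6, 1.1, -0.5]
width: 60.0
```

```bash
python3 - <<'E'
from h import *
fix(-75.2)
o=snap('j')
a=o['top'][0][155:345,215:395,::-1]
cv2.imwrite('pics/j_c.png',cv2.resize(a,None,fx=3,fy=3,interpolation=cv2.INTER_CUBIC))
for n in('top','scene'):
  d=o[n][1]; yy,xx=np.mgrid[0:480,0:640]
  P=dep(n,np.c_[xx.ravel(),yy.ravel()],d)
  for c,r,zl,zh in(((499,3),30,145,170),((430,-16),30,89,105)):
    m=(np.hypot(P[:,0]-c[0],P[:,1]-c[1])<r)&(P[:,2]>zl)&(P[:,2]<zh);Q=P[m]
    print(n,len(Q),((Q.min(0)+Q.max(0))/2).round(1),(Q.max(0)-Q.min(0)).round(1),np.median(Q[:,2]))
u=np.array([np.cos(np.radians(194.8)),np.sin(np.radians(194.8))]);print('bay',[557.5,18.2]+60*u,[557.5,18.2]+130*u)
E
```

```text
rot needed [ 0.   1.3 -0.2] eef [ 425.9 -277.3  215.2] w 60.0 F [ 0.6  1.1 -0.5] t 20.15
top 182 [499.7   2.3 152.5] [29.9 29.8 14.2] 155.68813230124658
top 301 [428.9 -16.5  95.3] [38.8 39.1 11.4] 96.50496149318826
scene 235 [5.005e+02 1.000e-01 1.525e+02] [29.6 30.5 14.6] 156.03120033974164
scene 315 [426.7 -18.2  95.2] [41.8 39.5 12.2] 96.71006272067882
bay [499.49059668   2.87325452] [431.81295948 -15.00794853]
```

View pics/j_c.png

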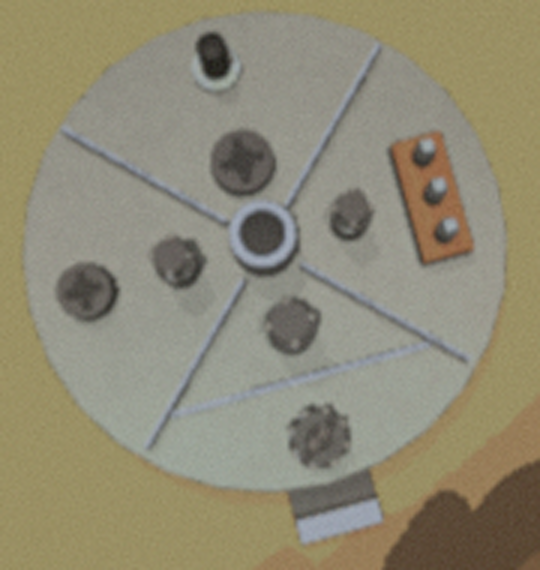

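View pics/j_scene.png

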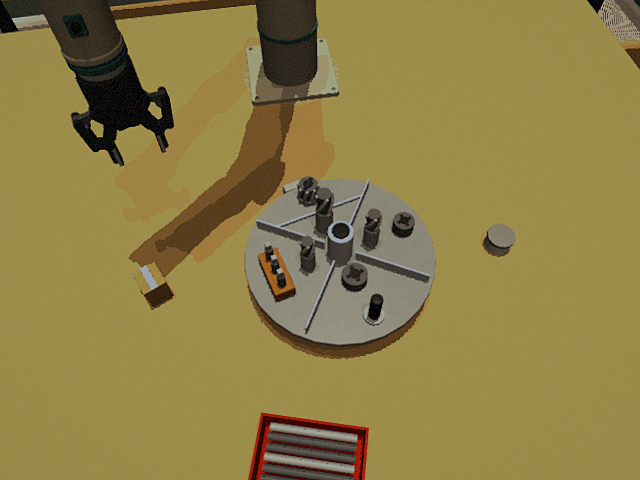

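The top view shows both mills upright in their compartments: tall at crop (293,325), short at (320,436). The rib is parallel to the ledge, and the tub and carton are where they started. Handing in.

```bash
python3 -c "
from h import *
print(ctrl.finish_job())"
```

```text
the job is handed in; nothing more can be done
None
```

I turned the carousel to the ledge, then set the tall mill in the back compartment and after it the short mill in the front one. I handed the job in after about 20 s of robot time; no verdict was reported.

**Carousel:** I turned it about 163° clockwise with the jaws loosely around the handle, until it clicked in, then released the handle. The bay bearing measured about 194.8° against 194.8° for the ledge. In the last pictures the rib was still parallel to the ledge.

**Tall mill:** It was lowered until the floor took its weight, then released. It stands upright 1–3 mm from the back compartment's middle.

**Short mill:** It was lowered until it touched, with a brief 18 N, then released. It stands upright about 3–6 mm from the front compartment's middle. I aimed 4 mm towards the rim to keep the gripper clear of the tall mill.

**Tub, carton and arm:** The tub and carton looked unmoved. I judged that by eye and did not measure it. The arm is parked clear and touches nothing.

**What disagreed:**
- **Start angle:** It measured about 2.85 rad, which is not a multiple of 45° from the ledge although the text says the carousel starts at a stop. The measured end position does line up with the ledge.
- **Camera agreement:** The two cameras differed by about 2 mm on the mills. The scene camera put the hub about 6 mm off the top camera's value, so I used the top one.

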